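Transfer samples to the receiving rack in reverse order

TASK

Move the four sample containers from the grey stock rack to the green receiving rack, in reverse order: the container that stands next to the yellow end of the stock rack goes into the place farthest from the yellow end of the green rack, the second into the second farthest, and so on. Keep each upright, set it down gently (do not drop it) on the middle of the white disc of its place, and leave all four standing there, released.

Things in the scene. Friction and masses are not known exactly. Their poses are not given: they have to be found in the camera images.
- stock_rack: grey rack, fixed; holds all at the start. Four places along y at x = 0, y = +0.114, +0.038, -0.038, -0.114 m, each a flush black disc, 62 mm across, on a floor 8 mm above the bench (x -0.068 to +0.042); ribs between, 3 mm thick, 5 mm high; no side walls. Yellow block, 18 mm high, at its +y (left) end. Origin: bench level, mid-row; x away from the robot, yaw to 0.15 rad. In front or behind.
- receiving_rack: green rack, fixed; empty at the start. Four places along y at x = 0, y = +0.114, +0.038, -0.038, -0.114 m, each a flush white disc, 62 mm across, on a floor 8 mm above the bench (x -0.042 to +0.042); ribs between, 3 mm thick, 5 mm high; no side walls. Yellow block, 18 mm high, at its +y (left) end. Origin: bench level, mid-row; x away from the robot, yaw to 0.15 rad. Rows 125 mm apart or more.
- black_cap_bottle: clear glass bottle with brown content and a black screw cap: body 40 mm diameter up to 77 mm, cap 26 mm diameter, 89 mm high in all, 85 g. Origin: centre of its underside; z up. Starts upright in the stock rack place that has the tag of its colour, within 6 mm of the centre; any yaw. Weight varies by a third.
- amber_bottle: amber glass bottle with a cream-white screw cap: body 52 mm diameter up to 101 mm, cap 33 mm diameter, 116 mm high in all, 103 g. Origin: centre of its underside; z up. Starts upright in the stock rack place that has the tag of its colour, within 6 mm of the centre; any yaw. Weight varies by a third.
- red_cap_bottle: small clear glass bottle with a red screw cap: body 34 mm diameter up to 60 mm, cap 22 mm diameter, 69 mm high in all, 87 g. Origin: centre of its underside; z up. Starts upright in the stock rack place that has the tag of its colour, within 6 mm of the centre; any yaw. Weight varies by a third.
- blue_lid_jar: low white jar with a wide blue screw lid: jar 43 mm diameter up to 23 mm, lid 46 mm diameter from there to the top at 36 mm, 70 g; its lid does not come off. Origin: centre of its underside; z up. Starts upright in the stock rack place that has the tag of its colour, within 6 mm of the centre; any yaw. Weight varies by a third.
- tag_black: flat black tag, 14 x 44 mm, fixed in the stock rack's floor (1 mm proud), 56 mm toward the rack's -x from the centre of a place: the place where the bottle with the black cap starts. It stays there; tags are shuffled among the four places. Origin: centre of its underside, 2 mm below the rack's floor; axes as the rack's.
- tag_cream: flat cream-white tag, 14 x 44 mm, fixed in the stock rack's floor (1 mm proud), 56 mm toward the rack's -x from the centre of a place: the place where the amber bottle with the cream-white cap starts. It stays there; tags are shuffled among the four places. Origin: centre of its underside, 2 mm below the rack's floor; axes as the rack's.
- tag_red: flat red tag, 14 x 44 mm, fixed in the stock rack's floor (1 mm proud), 56 mm toward the rack's -x from the centre of a place: the place where the small bottle with the red cap starts. It stays there; tags are shuffled among the four places. Origin: centre of its underside, 2 mm below the rack's floor; axes as the rack's.
- tag_blue: flat blue tag, 14 x 44 mm, fixed in the stock rack's floor (1 mm proud), 56 mm toward the rack's -x from the centre of a place: the place where the jar with the blue lid starts. It stays there; tags are shuffled among the four places. Origin: centre of its underside, 2 mm below the rack's floor; axes as the rack's.
Mind the look-alikes: they are no part of the job. Leave any pink look-alike of the black_cap_bottle alone. Leave any orange look-alike of the red_cap_bottle alone.

How it is judged:
By the outcome, as a careful person would: the job done as asked, in the order asked, and still so for the second after the job is handed in, with the robot touching nothing.
It also fails if it takes over 109 s, if anything falls off the work surface, if the arm or the gripper's body presses on something with over 40 N, if the wrist force passes 120 N, or if a joint passes its speed limit or range.

ROBOT

A 7-joint arm with a two-finger parallel gripper is mounted at the origin on a cart in front of the work surface, level with it; the furniture and walls round the work are solid. World frame = base frame: x ahead of the robot, y to its left, z up, the work surface at z = 0. Lengths are in mm, angles in rad, forces in N, time in s.
With the tool pointing down it reaches from about 350 to 900 mm from the base axis. Payload 7.2 kg.
Tool frame: the origin (TCP) lies midway between the tips of the shut fingers; the grasp point (between the pads) lies manip.grip_depth behind it (manip.grip_depth is the distance from the TCP to the grasp point, in mm); z points along the fingers, y is the line along which they close (so a half turn about z gives the same grasp; the last joint's range is limited). The gripper opens to 88 mm and grips with 3 to 60 N. Pads are 20 mm wide; open, the fingers measure 115 mm over their backs; the gripper's body (75 mm by 178 mm) begins 61 mm behind the grasp point.
Start: joints at [1.092, 0.411, -0.013, 1.596, 0.006, 1.134, -0.082], TCP at [249.578, -573.009, 222.653] pointing down, gripper open.
Joint ranges: [-2.95, 2.95], [-0.29, 1.99], [-1.47, 1.44], [0.14, 2.54], [-1.03, 4.17], [0.13, 1.85], [-2.86, 2.86]. Speed limits (rad/s): [2.39, 2.39, 3.01, 3.01, 3.14, 3.14, 3.14].

INTERFACE

Orientations are given as a 3x3 rotation matrix whose columns are the frame's x, y, z axes.
In Python, from rig import manip gives the robot as it stands. The module is installed in compiled form; this text tells all that it offers.
- The arm moves only by the tool apply_moves, never from a script. Its argument "steps" is one flat list of numbers, 7 for each row, row after row: the opening, from -1 (shut) to 1 (fully open), then the shift along the tool's x, y, z in normalised numbers (1 is 500 mm), then the turn, a rotation vector about the tool's x, y, z in parts of the range, where 1.0 means 4 rad. A call has 1 to 10 rows; each row is the pose to reach, as a shift and turn from the pose commanded when the call began, along the tool's axes at that moment; what a row does not reach only later rows make up. A row lasts 1/12 s, in which the tool goes at most 41.7 mm and 7.16 degrees, less where a joint would pass 70% of its speed; a pose out of reach is approached as far as the arm can. A call with a gripper value outside its range is refused whole. The fingers move at their own pace and stop on an object; "grip_force" is the grip in N (left out, the last holds). Time passes only in rows, so rows that repeat a pose let the fingers close. It gives the time, the measured TCP pose, the force, the opening and the grip force at its end, in the units of the state.
- manip.get_obs(): the state, without advancing time (a new reading comes with each control period).
- manip.read_camera(name): name is "scene" or "top" or "wrist"; returns the picture (480x640x3 uint8, red, green, blue); there is no depth.
- manip.get_calibration(name): a dict with "fx", "fy", "cx", "cy" (pixels), "camera_from_world" (4x4, takes a point from world to camera coordinates); the wrist camera has in their place "mount" (4x4, takes a point from camera to tool coordinates, whose origin is the TCP and whose axes are the flange's). Camera axes: x right, y down, z forward; pixel columns grow to the right and rows downward; lengths in mm; the calibration is good to about 2 mm. A picture is of the moment at which its call begins: read the wrist's pose just before it. get_calibration takes no time and is no camera call.
- manip.sign_off(): hands the job in; it is judged then, once.
Trained networks look in the newest picture that a camera, given by its name, has taken for a name from the list of things; names that differ only in an ending like _2 or _b are one class to them, and where a whole thing is asked for, a point or a joint stands for the part that bears it (a point fixed in the world has none). Each returns a list of dicts, best first, with "confidence" (0 to 1); they miss things now and then, are a little off and sometimes report something else, mostly with a low value. They report only what shows in the picture. A call takes as long as a camera call. They do not tell look-alikes from the thing itself.
- manip.silhouettes(camera, query): "region" (480x640 bool, what is visible of it) and "bbox" ([left, top, right, bottom] as shares, 0 to 1, of the picture: columns of its width, rows of its height, round what is visible of it).
- manip.place_of(camera, query): "location" ([column, row] as shares, 0 to 1, of the picture: columns of its width, rows of its height: a listed point, or the origin of a listed thing).
The state is a dict: "time_s": time; "joint_positions": joint angles; "joint_vel": joint speeds; "joint_torque": joint torques, N m; "tool_pos": TCP position; "tcp_rot": TCP orientation; "force": force on the tool from outside, world axes, zero at the start; "wrist_torque": the same for the moment, N m; "gripper_width": opening from 0.0 (shut) to 1.0 (fully open); "grip_force": force on a finger pad.
Only numpy, scipy, OpenCV 4.12 (cv2) and the standard library are available. Lean on these libraries where they do the work, as an engineer would, in place of code of your own. Each camera call takes 0.05 s, during which the arm holds its last target. There are 200 camera calls.

## Working session

There is one attempt and no reset: what is moved stays moved. The work goes in short steps, Python scripts to look and compute and a tool call to move; the robot and the scene stay as the last step left them, time stands still between calls to the robot, and variables do not carry over. Pictures are saved under pics/ and viewed, at most 14 in all, crops included, and the job is handed in when it is done.

Besides the shell and the picture viewer there is one more tool, called after "Emit:" as name(argument=value, ...), one argument or row to a line, values as JSON. apply_moves: Moves the arm, as the interface text tells. Its arguments: {"type":"object","properties":{"steps":{"type":"array","items":{"type":"number"}},"grip_force":{"type":"number"}},"required":["steps"]}

```bash
mkdir -p pics; python3 - <<'E'
from rig import manip
import cv2,numpy as np
np.set_printoptions(precision=3,suppress=True)
print(manip.grip_depth); o=manip.get_obs(); print(o)
for n in("top","scene"):
    im=manip.read_camera(n); cv2.imwrite(f"pics/{n}0.png",im[:,:,::-1]); c=manip.get_calibration(n); print(n,c)
print(manip.get_calibration("wrist"))
E
```

```text
18.700000000000003
{'time_s': 0.0, 'joint_positions': array([ 1.092,  0.412, -0.013,  1.597,  0.006,  1.134, -0.082]), 'joint_vel': array([-0.001,  0.   , -0.   ,  0.001,  0.   , -0.001, -0.001]), 'joint_torque': array([ -0.001, -58.794,   0.641, -29.107,  -0.054,   0.018,   0.   ]), 'tool_pos': array([ 249.33 , -572.562,  221.803]), 'tcp_rot': array([[ 0.917,  0.399, -0.001],
       [ 0.399, -0.917,  0.001],
       [-0.   , -0.002, -1.   ]]), 'force': array([ 0.152, -0.101, -0.069]), 'wrist_torque': array([-0.01 ,  0.009,  0.06 ]), 'grip_force': 0.0, 'gripper_width': 0.999783855983326}
top {'fx': 586.296786706928, 'fy': 586.296786706928, 'cx': 316.0170935186232, 'cy': 235.30387526761592, 'camera_from_world': array([[ -0.001,  -0.999,  -0.033, -90.163],
       [ -0.995,   0.004,  -0.103, 516.886],
       [  0.103,   0.033,  -0.994, 833.194],
       [  0.   ,   0.   ,   0.   ,   1.   ]])}
scene {'fx': 614.5642472956586, 'fy': 614.5642472956586, 'cx': 322.2912029710562, 'cy': 240.48282048670853, 'camera_from_world': array([[   0.457,   -0.889,   -0.014, -305.207],
       [  -0.656,   -0.326,   -0.681,  316.876],
       [   0.601,    0.32 ,   -0.732,  739.255],
       [   0.   ,    0.   ,    0.   ,    1.   ]])}
{'fx': 430.0193813230578, 'fy': 430.0193813230578, 'cx': 310.7388717562169, 'cy': 247.4131706571847, 'mount': array([[  -0.   ,   -0.971,   -0.24 ,   66.065],
       [   1.   ,   -0.   ,    0.   ,   -1.367],
       [  -0.   ,   -0.24 ,    0.971, -162.028],
       [   0.   ,    0.   ,    0.   ,    1.   ]])}
```

View pics/top0.png

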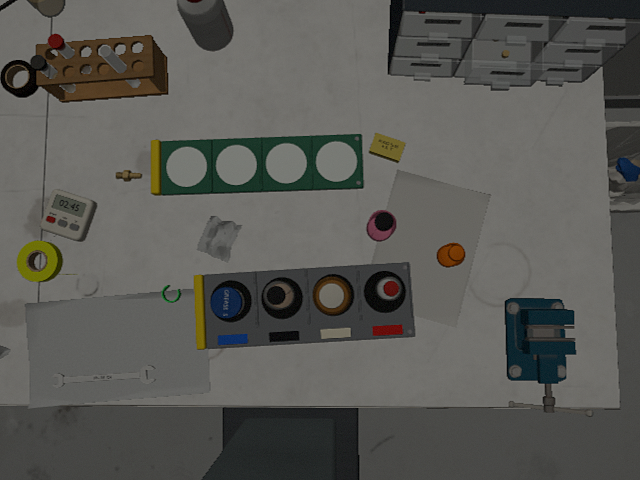

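View pics/scene0.png

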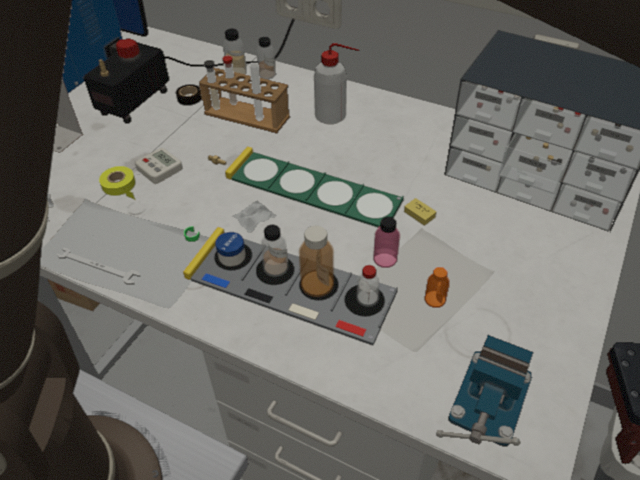

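Both views agree. The stock order from the yellow (left) end is blue, black, cream, red, at columns 232, 282, 333 and 388 in the top view. The green rack is behind it, with white discs at columns 187 to 336, row ~163. The pink look-alike is at (381,225) and the orange one at (451,255).

```bash
cat >h.py <<'E'
from rig import manip
import cv2,numpy as np
np.set_printoptions(precision=1,suppress=True)
def cam(n,obs=None):
    c=manip.get_calibration(n);K=np.array([[c['fx'],0,c['cx']],[0,c['fy'],c['cy']],[0,0,1]])
    if n!="wrist": return K,c['camera_from_world']
    o=obs; T=np.eye(4);T[:3,:3]=o['tcp_rot'];T[:3,3]=o['tool_pos']
    return K,np.linalg.inv(T@c['mount'])
def at(px,z,KT):
    K,T=KT;d=T[:3,:3].T@np.linalg.inv(K)@[px[0],px[1],1.];C=-T[:3,:3].T@T[:3,3]
    return (C+d*(z-C[2])/d[2])[:2]
S=np.array([640,480])
E
python3 - <<'E'
from h import *
Z={"stock_rack":0,"receiving_rack":0,"black_cap_bottle":8,"amber_bottle":8,"red_cap_bottle":8,"blue_lid_jar":8,"tag_black":6,"tag_cream":6,"tag_red":6,"tag_blue":6}
for n in("top","scene"):
    im=manip.read_camera(n)
    KT=cam(n)
    for q,z in Z.items():
        for r in manip.place_of(n,q)[:3]:
            print(n,q,round(r['confidence'],2),np.array(r['location'])*S,at(np.array(r['location'])*S,z,KT))
    hsv=cv2.cvtColor(im,cv2.COLOR_RGB2HSV)
    m=((hsv[...,2]>150)&(hsv[...,1]<40)).astype(np.uint8)
    k,_,st,ce=cv2.connectedComponentsWithStats(m)
    for s,c in zip(st,ce):
        if 500<s[4]<2500: print('white',s,at(c,8,KT))
E
```

```text
top stock_rack 0.56 [306.1 298.1] [425.2 -75.8]
top receiving_rack 0.62 [258.8 165.3] [627.4  -3.2]
top black_cap_bottle 0.88 [282.4 293.8] [431.5 -41. ]
top black_cap_bottle 0.75 [382.3 226.4] [ 531.3 -189.8]
top amber_bottle 0.92 [332.6 293.3] [ 432.2 -115.4]
top amber_bottle 0.37 [387.7 289.6] [ 437.6 -196.6]
top red_cap_bottle 0.74 [385.2 289.1] [ 438.3 -192.9]
top red_cap_bottle 0.63 [336.  333.6] [ 373.4 -120.2]
top red_cap_bottle 0.17 [306.5 296.7] [427.3 -76.8]
top blue_lid_jar 0.78 [228.6 304.9] [415.3  38.8]
top tag_black 0.73 [285.8 336.2] [369.4 -46.3]
top tag_cream 0.51 [334.  334.2] [ 372.4 -117.2]
top tag_red 0.68 [386.7 328.7] [ 380.4 -194.5]
top tag_blue 0.71 [237.1 337.5] [367.4  25.8]
scene stock_rack 0.65 [300. 283.] [424. -86.]
scene stock_rack 0.36 [275.3 270. ] [429.7 -37.8]
scene receiving_rack 0.87 [317.3 188.2] [632.   -8.3]
scene black_cap_bottle 0.67 [274.7 271. ] [421.9 -41.8]
scene black_cap_bottle 0.56 [385.1 263.2] [ 514.8 -191.6]
scene amber_bottle 0.8 [320.2 282.6] [ 433.2 -117.1]
scene amber_bottle 0.42 [298.9 282.9] [417.8 -87.7]
scene red_cap_bottle 0.67 [364.5 299.8] [ 433.4 -192.6]
scene red_cap_bottle 0.44 [353.5 328. ] [ 379.3 -199.6]
scene blue_lid_jar 0.56 [229.7 256.3] [416.2  39.2]
scene tag_black 0.73 [258.2 293.9] [372.1 -41.2]
scene tag_cream 0.77 [301.1 311.7] [ 372.  -116.5]
scene tag_cream 0.64 [258.4 293.2] [373.5 -40.8]
scene tag_red 0.73 [352.9 328. ] [ 380.2 -198.3]
scene tag_red 0.16 [363.7 296. ] [ 440.9 -188. ]
scene tag_blue 0.46 [214.4 281.8] [361.9  32.7]
white [ 122   27  102   37 1708] [920.5 506.1]
white [244 159  34  22 568] [623.1 106.2]
white [280 170  34  23 599] [625.4  30.3]
white [318 181  34  24 640] [627.2 -45.7]
white [357 193  36  25 688] [ 629.5 -121.8]
```

```bash
cat >>h.py <<'E'
from scipy.spatial.transform import Rotation as Ro
def go(p,yaw):
    o=manip.get_obs();R=o['tcp_rot'];c,s=np.cos(yaw),np.sin(yaw)
    Rt=np.array([[-s,c,0],[c,s,0],[0,0,-1]]).T if 0 else np.column_stack([[-s,c,0],[c,s,0],[0,0,-1]])
    print('pos',o['tool_pos'],'shift',R.T@(np.array(p)-o['tool_pos']),'rv',np.round(Ro.from_matrix(R.T@Rt).as_rotvec(),3),'t',o['time_s'],'grip',o['gripper_width'],o['grip_force'])
E
python3 - <<'E'
from h import *
go([430,-80,250],.08)
E
```

```text
pos [ 249.6 -573.   222.7] shift [ 362.3 -379.9  -27.3] rv [ 0.   0.  -1.2] t 1.2 grip 0.9968789515819108 0.0
```

Careful with the scale: shifts go in shares of 500 mm and turns go in shares of 4 rad. That gives: -380 mm / 500 = -0.76, 362 mm / 500 = 0.724, -1.24 rad / 4 = -0.31.

Emit:
apply_moves(
  steps=[1,0.724,-0.76,-0.054,0,0,-0.31,1,0.724,-0.76,-0.054,0,0,-0.31,1,0.724,-0.76,-0.054,0,0,-0.31,1,0.724,-0.76,-0.054,0,0,-0.31,1,0.724,-0.76,-0.054,0,0,-0.31,1,0.724,-0.76,-0.054,0,0,-0.31,1,0.724,-0.76,-0.054,0,0,-0.31,1,0.724,-0.76,-0.054,0,0,-0.31,1,0.724,-0.76,-0.054,0,0,-0.31,1,0.724,-0.76,-0.054,0,0,-0.31],
)

```text
time_s: 2.03
tool_pos: [392.7, -180.3, 244.6]
tcp_rot: [[-0.086, 0.996, 0.001], [0.996, 0.086, -0.001], [-0.001, 0.001, -1.0]]
force: [1.1, 0.5, 0.3]
gripper_width: 1.002
grip_force: 0.0
```

```bash
sed -i "s/np.round(Ro.from_matrix(R.T@Rt).as_rotvec(),3)/(1000*Ro.from_matrix(R.T@Rt).as_rotvec()).round(),'mrad'/" h.py; python3 - <<'E'
from h import *
go([430,-80,250],.08)
E
```

```text
pos [ 392.7 -180.3  244.6] shift [96.8 45.8 -5.5] rv [1. 1. 6.] mrad t 2.0333 grip 1.0016911956273042 0.0
```

Converted, 97 mm / 500 = 0.194, 46 mm / 500 = 0.092.

Emit:
apply_moves(
  steps=[1,0.194,0.092,-0.01,0,0,0,1,0.194,0.092,-0.01,0,0,0,1,0.194,0.092,-0.01,0,0,0,1,0.194,0.092,-0.01,0,0,0,1,0.194,0.092,-0.01,0,0,0],
)

```text
time_s: 2.45
tool_pos: [430.8, -80.7, 249.2]
tcp_rot: [[-0.083, 0.997, 0.0], [0.997, 0.083, -0.0], [-0.0, 0.0, -1.0]]
force: [0.5, -0.5, -0.4]
gripper_width: 0.998
grip_force: 0.0
```

```bash
python3 - <<'E'
from h import *
o=manip.get_obs(); im=manip.read_camera("wrist"); KT=cam("wrist",o); cv2.imwrite("pics/w1.png",im[:,:,::-1])
go([430,-80,250],.08)
for q,z in {"black_cap_bottle":8,"amber_bottle":8,"red_cap_bottle":8,"blue_lid_jar":8,"tag_black":9,"tag_cream":9,"tag_red":9,"tag_blue":9,"stock_rack":0,"receiving_rack":0}.items():
    for r in manip.place_of("wrist",q)[:2]: print(q,round(r['confidence'],2),np.array(r['location'])*S,at(np.array(r['location'])*S,z,KT))
hsv=cv2.cvtColor(im,cv2.COLOR_RGB2HSV)
m=((hsv[...,2]>130)&(hsv[...,1]<50)).astype(np.uint8)
k,_,st,ce=cv2.connectedComponentsWithStats(m)
for s,c in zip(st,ce):
    if 900<s[4]<9000: print('white',s,at(c,8,KT))
E
```

```text
pos [430.4 -82.1 249. ] shift [ 2.2 -0.2 -1. ] rv [-0.  0.  1.] mrad t 2.5 grip 1.0007704587009258 0.0
black_cap_bottle 0.79 [309.2 170. ] [426.7 -40.6]
black_cap_bottle 0.67 [394.7 320.4] [ 525.  -182.6]
amber_bottle 0.75 [307.7 245. ] [ 431.1 -111.8]
red_cap_bottle 0.87 [346.7 401.4] [ 486.2 -278.6]
red_cap_bottle 0.67 [308.1 324.4] [ 438.2 -194.2]
blue_lid_jar 0.88 [308.7  76.3] [419.5  40.3]
blue_lid_jar 0.38 [247.1 164.9] [369.2 -40.7]
tag_black 0.87 [248.3 165.4] [370.5 -41. ]
tag_black 0.19 [244.8 242.2] [ 370.6 -113.8]
tag_cream 0.81 [247.1 242. ] [ 372.8 -113.5]
tag_red 0.77 [254.2 317.6] [ 383.6 -190.9]
tag_blue 0.75 [246.1  82.1] [365.1  30.9]
stock_rack 0.71 [305.5 206.6] [426. -76.]
receiving_rack 0.7 [523.  152.7] [624.6  -8.6]
white [   0    0   24  263 3713] [149.8 -58.7]
white [ 518    0   75   54 3365] [625.1 100.2]
white [ 503   70   72   74 4117] [626.6  32. ]
white [ 490  159   68   67 3581] [628.7 -44.1]
white [ 478  239   65   62 3128] [ 630.8 -120.2]
white [ 281  263   46   44 1552] [ 430.2 -152.2]
white [ 359  404  131   51 5682] [ 569.1 -307.3]
```

View pics/w1.png

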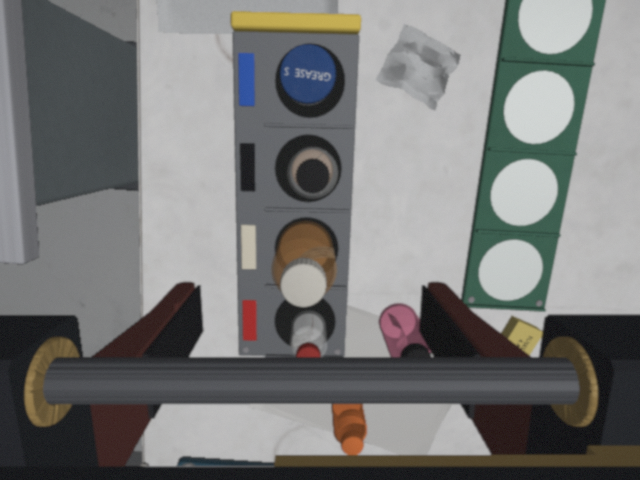

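The wrist view shows the row blue, black, cream, red from the top (yellow) end, and the white discs at columns ~555 to 510. This matches the other cameras. Next I check the caps at their known heights.

```bash
python3 - <<'E'
from h import *
o=manip.get_obs()
for n in("wrist","top"):
    im=manip.read_camera(n);KT=cam(n,o);h=cv2.cvtColor(im,cv2.COLOR_RGB2HSV).astype(int);H,Sa,V=h[...,0],h[...,1],h[...,2]
    for q,z,m in(("cream",124,(Sa<70)&(V>140)),("black",97,V<45),("red",77,((H<6)|(H>174))&(Sa>150)),("blue",44,(H>100)&(H<125)&(Sa>110))):
        k,_,st,ce=cv2.connectedComponentsWithStats(m.astype(np.uint8))
        for s,c in zip(st,ce):
            p=at((s[0]+s[2]/2-.5,s[1]+s[3]/2-.5),z,KT)
            if s[4]>60 and 390<p[0]<460 and -220<p[1]<70: print(n,q,s,p)
E
```

```text
wrist cream [     0      0    640    480 178684] [436.7 -80.5]
wrist cream [  137     0   368   357 71103] [433.9 -38.9]
wrist cream [296  67  16   9  68] [417.7  26.2]
wrist cream [313  70  18   9  83] [429.1  25.4]
wrist cream [ 282  262   45   43 1513] [ 428.5 -112.6]
wrist cream [295 326  27  19 320] [ 434.4 -151.9]
wrist black [     0      0    640    468 269579] [437.4 -82. ]
wrist black [ 276   48   68   67 1029] [421.6  24.1]
wrist black [ 277  134   64   66 1099] [425.4 -33.6]
wrist black [298 158  31  32 734] [429.  -38.3]
wrist black [277 217  61  35 217] [428.2 -83.2]
wrist black [277 299  58  44 949] [ 432.3 -152.6]
wrist black [    0   316   640   164 16691] [ 449.  -219.7]
wrist red [     0      0    640    480 306486] [438.6 -91.2]
wrist red [299 343  22  14 236] [ 438.2 -187.5]
wrist blue [     0      0    640    480 304101] [439.9 -98.6]
wrist blue [ 280   43   57   59 2241] [419.3  37.4]
top black [ 356  220   50  146 2555] [ 432.8 -179.2]
top red [384 281  15  15 169] [ 439. -195.]
```

Converted, 193 mm / 500 = 0.386, 115 mm / 500 = 0.23.

Emit:
apply_moves(
  steps=[1,-0.064,-0.004,0,0,0,0,1,-0.064,-0.004,0,0,0,0,1,-0.064,-0.004,0,0,0,0,1,-0.064,-0.004,0.08,0,0,0,1,-0.064,-0.004,0.16,0,0,0,1,-0.064,-0.004,0.23,0,0,0,1,-0.064,-0.004,0.3,0,0,0,1,-0.064,-0.004,0.36,0,0,0,1,-0.064,-0.004,0.386,0,0,0,1,-0.064,-0.004,0.386,0,0,0],
)

```text
time_s: 3.93
tool_pos: [429.0, -112.4, 53.3]
tcp_rot: [[-0.081, 0.997, -0.005], [0.997, 0.081, 0.002], [0.003, -0.005, -1.0]]
force: [-0.5, -0.0, 0.4]
gripper_width: 0.999
grip_force: 0.0
```

```bash
python3 - <<'E'
from h import *
go([431,-114,56],.08)
o=manip.get_obs();print(o['force']);im=manip.read_camera("wrist");cv2.imwrite("pics/w2.png",im[:,:,::-1])
E
```

```text
pos [ 429.  -112.4   53.3] shift [-1.7  1.9 -2.7] rv [-5. -3.  1.] mrad t 3.9333 grip 0.9988820871070347 0.0
[-0.5 -0.   0.4]
```

View pics/w2.png

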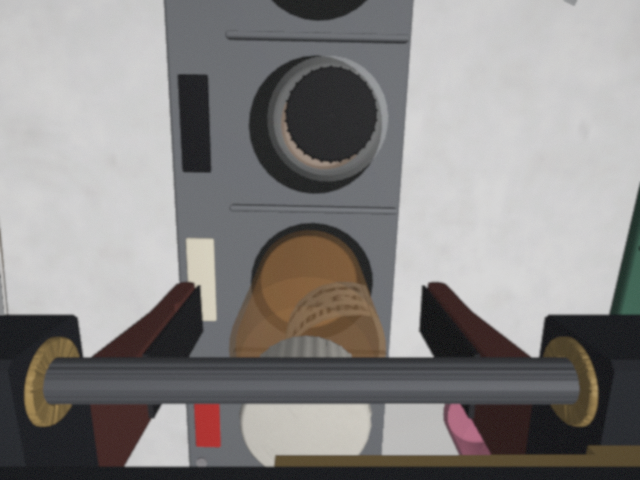

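The amber bottle stands between the open fingers (body centred near column 307), and nothing is touching. I'll grip it now.

Converted, -2 mm / 500 = -0.004, -1 mm / 500 = -0.002.

Emit:
apply_moves(
  steps=[1,-0.002,0.004,-0.004,0,0,0,0,-0.002,0.004,-0.004,0,0,0,-1,-0.002,0.004,-0.004,0,0,0,-1,-0.002,0.004,-0.004,0,0,0,-1,-0.002,0.004,-0.004,0,0,0,-1,-0.002,0.004,-0.004,0,0,0,-1,-0.002,0.004,-0.004,0,0,0,-1,-0.002,0.004,-0.004,0,0,0,-1,-0.002,0.004,-0.004,0,0,0,-1,-0.002,0.004,-0.004,0,0,0],
  grip_force=20,
)

```text
time_s: 4.82
tool_pos: [433.0, -114.8, 58.2]
tcp_rot: [[-0.08, 0.997, -0.0], [0.997, 0.08, -0.0], [-0.0, -0.0, -1.0]]
force: [-2.6, 0.4, 5.1]
gripper_width: 0.589
grip_force: 20.0
```

Converted, 196 mm / 500 = 0.392, 176 mm / 500 = 0.352, 0.05 rad / 4 = 0.0125.

Emit:
apply_moves(
  steps=[-1,0,0,-0.03,0,0,0,-1,0,0,-0.08,0,0,0,-1,0.01,0.016,-0.12,0,0,0.0025,-1,0.036,0.056,-0.14,0,0,0.005,-1,0.074,0.116,-0.14,0,0,0.01,-1,0.112,0.176,-0.14,0,0,0.0125,-1,0.15,0.236,-0.14,0,0,0.0125,-1,0.188,0.296,-0.14,0,0,0.0125,-1,0.224,0.352,-0.14,0,0,0.0125,-1,0.25,0.392,-0.14,0,0,0.0125],
)

```text
time_s: 5.65
tool_pos: [620.4, 28.2, 127.6]
tcp_rot: [[-0.031, 1.0, 0.0], [1.0, 0.031, 0.001], [0.001, 0.0, -1.0]]
force: [-0.3, -0.0, -1.0]
gripper_width: 0.594
grip_force: 20.0
```

Converted, 8 mm / 500 = 0.016, 5 mm / 500 = 0.01.

Emit:
apply_moves(
  steps=[-1,0.01,0.016,0,0,0,0,-1,0.01,0.016,0,0,0,0,-1,0.01,0.016,0,0,0,0],
)

```text
time_s: 5.9
tool_pos: [625.5, 30.3, 127.3]
tcp_rot: [[-0.03, 1.0, -0.002], [1.0, 0.03, -0.001], [-0.0, -0.002, -1.0]]
force: [-0.6, -1.7, -1.5]
gripper_width: 0.588
grip_force: 20.0
```

```bash
python3 - <<'E'
from h import *
go([626,31.2,58.2],.028)
o=manip.get_obs();print(o['force']);im=manip.read_camera("wrist");cv2.imwrite("pics/w3.png",im[:,:,::-1])
E
```

```text
pos [625.5  30.3 127.3] shift [ 0.9  0.6 69.1] rv [-2.  0.  2.] mrad t 5.9 grip 0.5880843038014518 19.999565184116364
[-0.6 -1.7 -1.5]
```

View pics/w3.png

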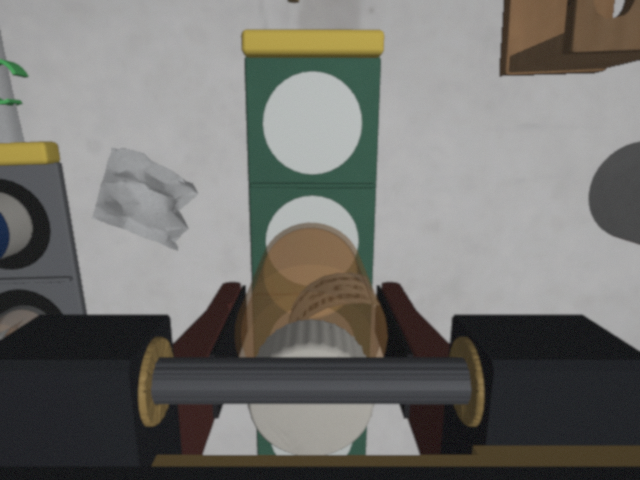

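```bash
python3 - <<'E'
from h import *
o=manip.get_obs();KT=cam("wrist",o)
print(at((312.5,122.5),8,KT), at((312,224),77,KT))
im=cv2.imread("pics/w3.png");h=cv2.cvtColor(im,cv2.COLOR_BGR2HSV)
k,_,st,ce=cv2.connectedComponentsWithStats(((h[...,2]>150)&(h[...,1]<40)).astype(np.uint8))
for s,c in zip(st,ce):
    if 240<c[0]<380 and s[4]>1000: print(s,c,at(c,8,KT))
E
```

```text
[624.2 107.3] [625.3  55.7]
[     0      0    640    480 158971] [309.1 304. ] [625.5 -14.4]
[ 263   72   99  102 7858] [312.  122.4] [623.9 107.3]
[ 266  196   92   52 2261] [312.9 216.8] [626.3  47.2]
[ 252  405  166   50 6826] [334.2 428.1] [ 647.2 -113.5]
```

Converted, 69 mm / 500 = 0.138, 68 mm / 500 = 0.136.

Emit:
apply_moves(
  steps=[-1,0.002,0.002,0.03,0,0,0,-1,0.002,0.002,0.07,0,0,0,-1,0.002,0.002,0.1,0,0,0,-1,0.002,0.002,0.12,0,0,0,-1,0.002,0.002,0.13,0,0,0,-1,0.002,0.002,0.134,0,0,0,-1,0.002,0.002,0.136,0,0,0,-1,0.002,0.002,0.138,0,0,0,-1,0.002,0.002,0.138,0,0,0,-1,0.002,0.002,0.138,0,0,0],
)

```text
time_s: 6.78
tool_pos: [627.7, 31.9, 59.7]
tcp_rot: [[-0.03, 1.0, 0.001], [1.0, 0.03, 0.0], [-0.0, 0.001, -1.0]]
force: [-0.2, 0.7, -0.6]
gripper_width: 0.589
grip_force: 20.0
```

Force is −0.6 N, so the bottle isn't resting yet. I'll lower a little more.

Converted, 1.6 mm / 500 = 0.0032, 1.2 mm / 500 = 0.0024.

Emit:
apply_moves(
  steps=[-1,0,-0.002,0.0014,0,0,0,-1,0,-0.002,0.0024,0,0,0,-1,0,-0.002,0.0032,0,0,0,-1,0,-0.002,0.0032,0,0,0],
)

```text
time_s: 7.12
tool_pos: [626.4, 31.9, 58.3]
tcp_rot: [[-0.03, 1.0, 0.0], [1.0, 0.03, -0.0], [-0.0, 0.0, -1.0]]
force: [-2.9, 0.5, 6.0]
gripper_width: 0.587
grip_force: 20.0
```

Converted, -120 mm / 500 = -0.24, -105 mm / 500 = -0.21.

Emit:
apply_moves(
  steps=[0.5,0,0,0,0,0,0,1,0,0,0,0,0,0,1,0,0,0,0,0,0,1,0,0,0,0,0,0,1,0,0,-0.02,0,0,0,1,0,0,-0.07,0,0,0,1,0,0,-0.14,0,0,0,1,0,0,-0.21,0,0,0,1,0,0,-0.24,0,0,0,1,0,0,-0.24,0,0,0],
)

```text
time_s: 7.95
tool_pos: [628.7, 32.5, 182.9]
tcp_rot: [[-0.03, 1.0, 0.008], [1.0, 0.03, 0.001], [0.0, 0.008, -1.0]]
force: [0.9, 0.0, 0.7]
gripper_width: 1.001
grip_force: 0.0
```

```bash
python3 - <<'E'
from h import *
go([428,-40,178],.08)
E
```

```text
pos [628.7  32.5 182.9] shift [ -66.4 -202.9    3.3] rv [  8.  -0. -50.] mrad t 7.95 grip 1.0012231333367554 0.0
```

Converted, -202 mm / 500 = -0.404, -66 mm / 500 = -0.132, -0.05 rad / 4 = -0.0125.

Emit:
apply_moves(
  steps=[1,-0.132,-0.404,0.006,0,0,-0.0125,1,-0.132,-0.404,0.006,0,0,-0.0125,1,-0.132,-0.404,0.006,0,0,-0.0125,1,-0.132,-0.404,0.006,0,0,-0.0125,1,-0.132,-0.404,0.006,0,0,-0.0125,1,-0.132,-0.404,0.006,0,0,-0.0125,1,-0.132,-0.404,0.006,0,0,-0.0125,1,-0.132,-0.404,0.006,0,0,-0.0125,1,-0.132,-0.404,0.006,0,0,-0.0125],
)

```text
time_s: 8.7
tool_pos: [427.8, -39.7, 174.7]
tcp_rot: [[-0.08, 0.997, 0.001], [0.997, 0.08, 0.001], [0.0, 0.001, -1.0]]
force: [1.1, 0.4, -0.4]
gripper_width: 0.999
grip_force: 0.0
```

```bash
python3 - <<'E'
from h import *
o=manip.get_obs();im=manip.read_camera("wrist");KT=cam("wrist",o);cv2.imwrite("pics/w4.png",im[:,:,::-1])
for q in("black_cap_bottle","blue_lid_jar","tag_black"):
    for r in manip.place_of("wrist",q)[:2]: print(q,round(r['confidence'],2),np.array(r['location'])*S,at(np.array(r['location'])*S,8,KT))
k,_,st,ce=cv2.connectedComponentsWithStats((cv2.cvtColor(im,cv2.COLOR_RGB2GRAY)<45).astype(np.uint8))
for s in st:
    p=at((s[0]+s[2]/2-.5,s[1]+s[3]/2-.5),97,KT)
    if s[4]>300 and abs(p[0]-428)<30 and abs(p[1]+40)<30: print(s,p)
go([428,-40,48],.08)
E
```

```text
black_cap_bottle 0.74 [309.4 229. ] [427.4 -39.7]
black_cap_bottle 0.59 [411.9 396.5] [ 527.3 -179.4]
blue_lid_jar 0.83 [304.2 122.1] [417.3  39.8]
tag_black 0.61 [236.9 223.4] [371.  -39.8]
[     0      0    640    468 258996] [432.  -23.8]
[ 269  190   76   66 1509] [424.1 -18. ]
[ 292  235   40   42 1310] [428.5 -37.1]
pos [427.2 -39.6 174.2] shift [ -0.6   0.8 126.2] rv [-0. -1.  1.] mrad t 8.9 grip 0.9995745152780167 0.0
```

View pics/w4.png

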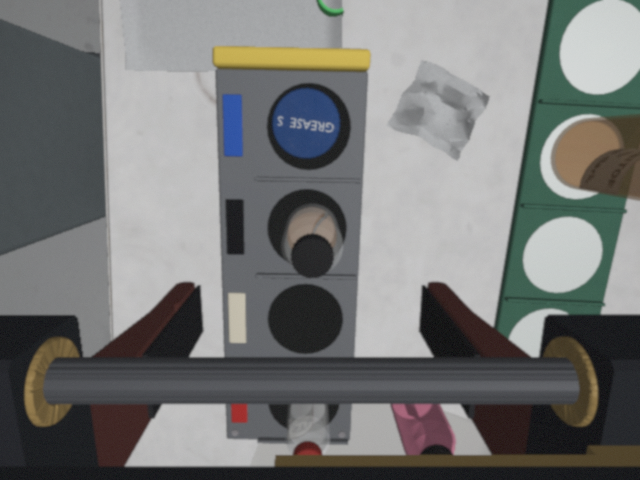

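Amber stands on its disc (580,155), and the black-cap bottle sits centred under the tool (310,230). I'll descend and grip it.

Emit:
apply_moves(
  steps=[1,0,0.002,0.06,0,0,0,1,0,0.002,0.12,0,0,0,1,0,0.002,0.18,0,0,0,1,0,0.002,0.224,0,0,0,1,0,0.002,0.246,0,0,0,1,0,0.002,0.254,0,0,0,1,0,0.002,0.254,0,0,0,1,0,0.002,0.254,0,0,0,1,0,0.002,0.254,0,0,0],
)

```text
time_s: 9.65
tool_pos: [428.3, -40.0, 48.3]
tcp_rot: [[-0.08, 0.997, 0.002], [0.997, 0.08, -0.0], [-0.0, 0.001, -1.0]]
force: [0.6, -0.3, -0.2]
gripper_width: 1.0
grip_force: 0.0
```

Emit:
apply_moves(
  steps=[0,0,0,0,0,0,0,-0.05,0,0,0,0,0,0,-1,0,0,0,0,0,0,-1,0,0,0,0,0,0,-1,0,0,0,0,0,0,-1,0,0,0,0,0,0,-1,0,0,0,0,0,0,-1,0,0,0,0,0,0,-1,0,0,0,0,0,0],
  grip_force=18,
)

```text
time_s: 10.4
tool_pos: [427.5, -40.2, 47.5]
tcp_rot: [[-0.08, 0.997, 0.0], [0.997, 0.08, -0.0], [-0.0, 0.0, -1.0]]
force: [0.7, -1.0, 0.2]
gripper_width: 0.453
grip_force: 18.0
```

Converted, 190 mm / 500 = 0.38, 174 mm / 500 = 0.348, 0.05 rad / 4 = 0.0125.

Emit:
apply_moves(
  steps=[-1,0,0,-0.03,0,0,0,-1,0,0,-0.08,0,0,0,-1,-0.002,0.016,-0.12,0,0,0.0025,-1,-0.006,0.056,-0.14,0,0,0.005,-1,-0.012,0.116,-0.14,0,0,0.01,-1,-0.018,0.176,-0.14,0,0,0.0125,-1,-0.024,0.236,-0.14,0,0,0.0125,-1,-0.03,0.296,-0.14,0,0,0.0125,-1,-0.036,0.348,-0.14,0,0,0.0125,-1,-0.04,0.38,-0.14,0,0,0.0125],
)

```text
time_s: 11.23
tool_pos: [620.6, -44.9, 116.9]
tcp_rot: [[-0.03, 1.0, 0.0], [1.0, 0.03, 0.0], [0.0, 0.0, -1.0]]
force: [-0.8, -0.5, -1.3]
gripper_width: 0.453
grip_force: 18.0
```

Emit:
apply_moves(
  steps=[-1,-0.002,0.018,0,0,0,0,-1,-0.002,0.018,0,0,0,0,-1,-0.002,0.018,0,0,0,0,-1,-0.002,0.018,0,0,0,0],
)

```text
time_s: 11.57
tool_pos: [626.1, -45.6, 117.2]
tcp_rot: [[-0.03, 1.0, -0.001], [1.0, 0.03, -0.0], [-0.0, -0.001, -1.0]]
force: [-0.5, -0.6, -0.0]
gripper_width: 0.456
grip_force: 18.0
```

```bash
python3 - <<'E'
from h import *
go([628,-45.5,47.5],.028)
o=manip.get_obs();print(o['force']);im=manip.read_camera("wrist");KT=cam("wrist",o);cv2.imwrite("pics/w5.png",im[:,:,::-1])
for r in manip.place_of("wrist","black_cap_bottle")[:1]: print(r['confidence'],at(np.array(r['location'])*S,78,KT))
E
```

```text
pos [626.1 -45.6 117.2] shift [ 0.   2.  69.7] rv [-1.  0.  2.] mrad t 11.5667 grip 0.4561674400522854 17.993858456611633
[-0.5 -0.6 -0. ]
0.84 [626.  -44.1]
```

Emit:
apply_moves(
  steps=[-1,0,0.002,0.03,0,0,0,-1,0,0.002,0.07,0,0,0,-1,0,0.002,0.1,0,0,0,-1,0,0.002,0.12,0,0,0,-1,0,0.002,0.13,0,0,0,-1,0,0.002,0.134,0,0,0,-1,0,0.002,0.137,0,0,0,-1,0,0.002,0.139,0,0,0,-1,0,0.002,0.14,0,0,0,-1,0,0.002,0.14,0,0,0],
)

```text
time_s: 12.5
tool_pos: [628.7, -45.6, 48.0]
tcp_rot: [[-0.03, 1.0, 0.001], [1.0, 0.03, -0.0], [-0.0, 0.001, -1.0]]
force: [-0.3, -0.0, -1.2]
gripper_width: 0.453
grip_force: 18.0
```

Converted, 1 mm / 500 = 0.002, -0.5 mm / 500 = -0.001.

Emit:
apply_moves(
  steps=[-1,0,-0.001,0.001,0,0,0,-1,0,-0.001,0.002,0,0,0,-1,0,-0.001,0.002,0,0,0,-1,0,-0.001,0.002,0,0,0],
)

```text
time_s: 12.83
tool_pos: [628.4, -45.6, 47.5]
tcp_rot: [[-0.03, 1.0, 0.001], [1.0, 0.03, -0.0], [-0.0, 0.001, -1.0]]
force: [-1.4, -0.5, 5.1]
gripper_width: 0.452
grip_force: 18.0
```

Converted, -130 mm / 500 = -0.26, -105 mm / 500 = -0.21.

Emit:
apply_moves(
  steps=[0.3,0,0,0,0,0,0,1,0,0,0,0,0,0,1,0,0,0,0,0,0,1,0,0,0,0,0,0,1,0,0,-0.02,0,0,0,1,0,0,-0.07,0,0,0,1,0,0,-0.14,0,0,0,1,0,0,-0.21,0,0,0,1,0,0,-0.26,0,0,0,1,0,0,-0.26,0,0,0],
)

```text
time_s: 13.67
tool_pos: [631.0, -45.1, 183.4]
tcp_rot: [[-0.03, 1.0, 0.009], [1.0, 0.03, -0.0], [-0.001, 0.009, -1.0]]
force: [-0.3, 0.2, 0.3]
gripper_width: 0.996
grip_force: 0.0
```

```bash
python3 - <<'E'
from h import *
go([438,-192.5,172],.08)
E
```

```text
pos [631.  -45.1 183.4] shift [-141.5 -197.4    9.6] rv [  9.   1. -50.] mrad t 13.6667 grip 0.996291028013184 0.0
```

Converted, -195 mm / 500 = -0.39, -141 mm / 500 = -0.282, -0.05 rad / 4 = -0.0125.

Emit:
apply_moves(
  steps=[1,-0.282,-0.39,0.01,0,0,-0.0125,1,-0.282,-0.39,0.01,0,0,-0.0125,1,-0.282,-0.39,0.01,0,0,-0.0125,1,-0.282,-0.39,0.01,0,0,-0.0125,1,-0.282,-0.39,0.01,0,0,-0.0125,1,-0.282,-0.39,0.01,0,0,-0.0125,1,-0.282,-0.39,0.01,0,0,-0.0125,1,-0.282,-0.39,0.01,0,0,-0.0125,1,-0.282,-0.39,0.01,0,0,-0.0125,1,-0.282,-0.39,0.01,0,0,-0.0125],
)

```text
time_s: 14.5
tool_pos: [438.4, -191.3, 171.7]
tcp_rot: [[-0.082, 0.997, 0.001], [0.997, 0.082, 0.0], [0.0, 0.001, -1.0]]
force: [0.3, -0.8, -0.7]
gripper_width: 1.003
grip_force: 0.0
```

```bash
python3 - <<'E'
from h import *
o=manip.get_obs();im=manip.read_camera("wrist");KT=cam("wrist",o);cv2.imwrite("pics/w6.png",im[:,:,::-1])
for q in("red_cap_bottle","tag_red","black_cap_bottle"):
    for r in manip.place_of("wrist",q)[:3]: print(q,round(r['confidence'],2),np.array(r['location'])*S,at(np.array(r['location'])*S,8,KT))
go([438,-193,32],.08)
E
```

```text
red_cap_bottle 0.88 [310. 232.] [ 438.7 -193. ]
red_cap_bottle 0.85 [359.6 340.6] [ 486.9 -280.9]
red_cap_bottle 0.28 [596.2  46.4] [627.6 -44.5]
tag_red 0.98 [232.7 228.8] [ 379.  -195.4]
black_cap_bottle 0.87 [595.9  44.2] [627.  -43.1]
black_cap_bottle 0.6 [427.3 228.3] [ 528.7 -182.7]
pos [ 437.9 -191.5  171.3] shift [ -1.6  -0.1 139.3] rv [ 0. -1.  2.] mrad t 14.7 grip 1.0002607802026164 0.0
```

View pics/w6.png

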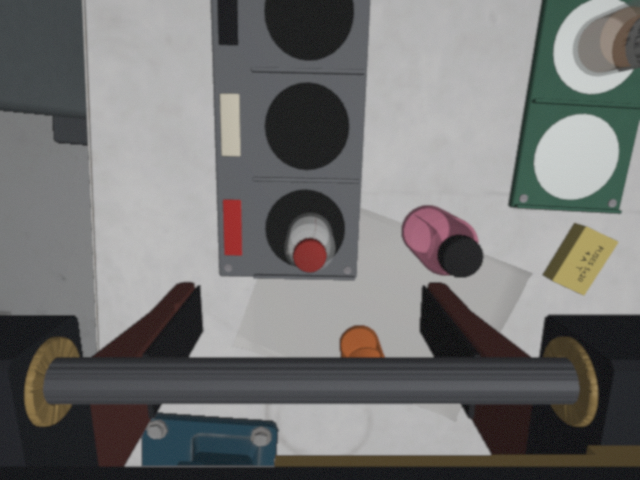

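The red-cap bottle is at (310,232), on the tool axis. The pink look-alike at (430,230) is close to the right finger, so I'll descend with the fingers partly closed.

Converted, 139 mm / 500 = 0.278, 136 mm / 500 = 0.272.

Emit:
apply_moves(
  steps=[0.4,-0.003,0.001,0.03,0,0,0,0.4,-0.003,0.001,0.08,0,0,0,0.4,-0.003,0.001,0.13,0,0,0,0.4,-0.003,0.001,0.18,0,0,0,0.4,-0.003,0.001,0.226,0,0,0,0.4,-0.003,0.001,0.256,0,0,0,0.4,-0.003,0.001,0.272,0,0,0,0.4,-0.003,0.001,0.278,0,0,0,0.4,-0.003,0.001,0.278,0,0,0,0.4,-0.003,0.001,0.278,0,0,0],
)

```text
time_s: 15.53
tool_pos: [438.5, -193.8, 33.1]
tcp_rot: [[-0.08, 0.997, 0.001], [0.997, 0.08, -0.0], [-0.0, 0.001, -1.0]]
force: [0.0, -0.3, -0.9]
gripper_width: 0.694
grip_force: 0.0
```

Emit:
apply_moves(
  steps=[0,0,0,0,0,0,0,-0.2,0,0,0,0,0,0,-1,0,0,0,0,0,0,-1,0,0,0,0,0,0,-1,0,0,0,0,0,0,-1,0,0,0,0,0,0,-1,0,0,0,0,0,0,-1,0,0,0,0,0,0],
  grip_force=18,
)

```text
time_s: 16.2
tool_pos: [438.0, -194.0, 32.8]
tcp_rot: [[-0.08, 0.997, 0.0], [0.997, 0.08, -0.0], [-0.0, 0.0, -1.0]]
force: [-0.9, 0.5, 5.1]
gripper_width: 0.381
grip_force: 18.0
```

Converted, 158 mm / 500 = 0.316, -130 mm / 500 = -0.26, 0.05 rad / 4 = 0.0125.

Emit:
apply_moves(
  steps=[-1,0,0,-0.03,0,0,0,-1,0,0,-0.08,0,0,0,-1,0,0,-0.14,0,0,0,-1,0.016,0.012,-0.2,0,0,0,-1,0.048,0.036,-0.244,0,0,0,-1,0.096,0.07,-0.26,0,0,0.0025,-1,0.148,0.108,-0.26,0,0,0.005,-1,0.204,0.15,-0.26,0,0,0.0075,-1,0.26,0.19,-0.26,0,0,0.01,-1,0.316,0.232,-0.26,0,0,0.0125],
)

```text
time_s: 17.03
tool_pos: [541.2, -25.9, 162.4]
tcp_rot: [[-0.029, 1.0, -0.0], [1.0, 0.029, -0.0], [-0.0, -0.0, -1.0]]
force: [0.6, -1.2, -0.2]
gripper_width: 0.383
grip_force: 18.0
```

```bash
python3 - <<'E'
from h import *
go([624,107.3,162],.028)
E
```

```text
pos [541.2 -25.9 162.4] shift [130.7  86.6   0.3] rv [-0.  0.  1.] mrad t 17.0333 grip 0.38264215633180065 17.998475432395935
```

Converted, 131 mm / 500 = 0.262, 119 mm / 500 = 0.238.

Emit:
apply_moves(
  steps=[-1,0.05,0.032,0,0,0,0,-1,0.1,0.066,0,0,0,0,-1,0.15,0.098,0,0,0,0,-1,0.2,0.132,0,0,0,0,-1,0.238,0.156,0,0,0,0,-1,0.262,0.172,0,0,0,0,-1,0.262,0.172,0,0,0,0,-1,0.262,0.172,0,0,0,0,-1,0.262,0.172,0,0,0,0],
)

```text
time_s: 17.78
tool_pos: [622.3, 104.8, 162.1]
tcp_rot: [[-0.029, 1.0, -0.001], [1.0, 0.029, -0.001], [-0.001, -0.001, -1.0]]
force: [-0.4, 0.2, -0.5]
gripper_width: 0.385
grip_force: 18.0
```

```bash
python3 - <<'E'
from h import *
go([624,107.3,32.8],.028)
o=manip.get_obs();print(o['force']);im=manip.read_camera("wrist");KT=cam("wrist",o);cv2.imwrite("pics/w7.png",im[:,:,::-1])
for r in manip.place_of("wrist","red_cap_bottle")[:2]: print(r['confidence'],np.array(r['location'])*S,at(np.array(r['location'])*S,o['tool_pos'][2]-24.8,KT))
E
```

```text
pos [622.3 104.8 162.1] shift [  2.7   1.9 129.3] rv [-1.  1.  1.] mrad t 17.7833 grip 0.3846343523171578 17.999335527420044
[-0.4  0.2 -0.5]
0.6 [310.1 291. ] [622.3 104.6]
```

View pics/w7.png

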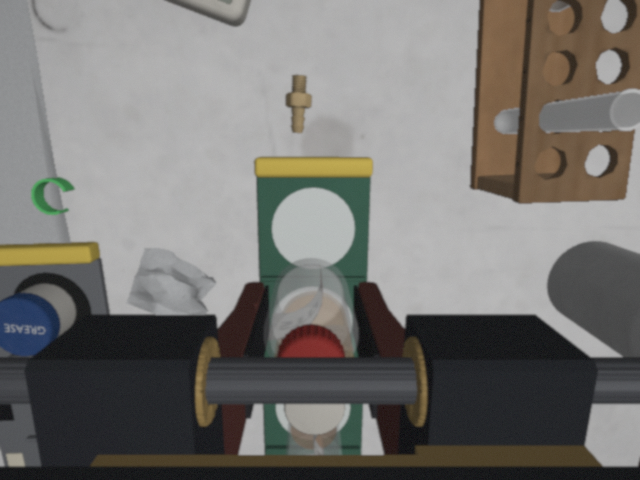

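The red bottle is held upright (base ~(310,291)), and the target disc is visible below at (313,228). The brown tube rack's near edge is at column ~475, so I'll check its clearance before lowering.

```bash
python3 - <<'E'
from h import *
KT=cam("wrist",manip.get_obs())
for z in(0,60,100): print(z,at((473,186),z,KT),at((520,200),z,KT),at((550,290),z,KT))
print(at((313,228.5),8,KT))
E
```

```text
0 [743.8 141.4] [780.6 131.9] [815.   60.8]
60 [721. 147.] [751.  139.2] [779.1  81.3]
100 [705.8 150.7] [731.3 144.1] [755.1  95. ]
[624.5 107.2]
```

Converted, 127 mm / 500 = 0.254, 126 mm / 500 = 0.252.

Emit:
apply_moves(
  steps=[-1,0.002,0.002,0.03,0,0,0,-1,0.004,0.002,0.08,0,0,0,-1,0.004,0.002,0.13,0,0,0,-1,0.004,0.002,0.176,0,0,0,-1,0.004,0.002,0.212,0,0,0,-1,0.004,0.002,0.234,0,0,0,-1,0.004,0.002,0.246,0,0,0,-1,0.004,0.002,0.252,0,0,0,-1,0.004,0.002,0.254,0,0,0,-1,0.004,0.002,0.254,0,0,0],
)

```text
time_s: 18.72
tool_pos: [624.4, 108.5, 36.3]
tcp_rot: [[-0.03, 1.0, 0.001], [1.0, 0.03, 0.0], [0.0, 0.001, -1.0]]
force: [-0.3, -0.8, -0.7]
gripper_width: 0.381
grip_force: 18.0
```

Converted, 3 mm / 500 = 0.006, 2.5 mm / 500 = 0.005.

Emit:
apply_moves(
  steps=[-1,-0.0016,0,0.002,0,0,0,-1,-0.0016,0,0.004,0,0,0,-1,-0.0016,0,0.005,0,0,0,-1,-0.0016,0,0.006,0,0,0,-1,-0.0016,0,0.006,0,0,0,-1,-0.0016,0,0.006,0,0,0],
)

```text
time_s: 19.22
tool_pos: [624.1, 107.7, 32.9]
tcp_rot: [[-0.03, 1.0, 0.001], [1.0, 0.03, -0.0], [-0.0, 0.001, -1.0]]
force: [-0.9, -0.8, 3.5]
gripper_width: 0.382
grip_force: 18.0
```

Converted, -140 mm / 500 = -0.28, -130 mm / 500 = -0.26.

Emit:
apply_moves(
  steps=[0,0,0,0,0,0,0,0.4,0,0,0,0,0,0,0.4,0,0,0,0,0,0,0.4,0,0,0,0,0,0,0.4,0,0,-0.02,0,0,0,0.4,0,0,-0.07,0,0,0,0.4,0,0,-0.14,0,0,0,0.4,0,0,-0.21,0,0,0,0.4,0,0,-0.26,0,0,0,0.4,0,0,-0.28,0,0,0],
)

```text
time_s: 20.05
tool_pos: [625.6, 108.5, 177.6]
tcp_rot: [[-0.03, 1.0, 0.006], [1.0, 0.03, 0.001], [0.001, 0.006, -1.0]]
force: [0.3, -0.0, -0.0]
gripper_width: 0.699
grip_force: 0.0
```

```bash
python3 - <<'E'
from h import *
go([418,39,172],.08)
E
```

```text
pos [625.6 108.5 177.6] shift [ -63.2 -209.6    4.2] rv [  6.  -1. -50.] mrad t 20.05 grip 0.6990209874041885 0.0
```

Converted, -208 mm / 500 = -0.416, -63 mm / 500 = -0.126, -0.05 rad / 4 = -0.0125.

Emit:
apply_moves(
  steps=[0.6,-0.126,-0.416,0,0,0,-0.0125,0.6,-0.126,-0.416,0,0,0,-0.0125,0.6,-0.126,-0.416,0,0,0,-0.0125,0.6,-0.126,-0.416,0,0,0,-0.0125,0.6,-0.126,-0.416,0,0,0,-0.0125,0.6,-0.126,-0.416,0,0,0,-0.0125,0.6,-0.126,-0.416,0,0,0,-0.0125,0.6,-0.126,-0.416,0,0,0,-0.0125,0.6,-0.126,-0.416,0,0,0,-0.0125],
)

```text
time_s: 20.8
tool_pos: [419.4, 39.0, 172.8]
tcp_rot: [[-0.08, 0.997, 0.002], [0.997, 0.08, 0.001], [0.001, 0.002, -1.0]]
force: [-0.4, 0.2, -0.2]
gripper_width: 0.802
grip_force: 0.0
```

```bash
python3 - <<'E'
from h import *
o=manip.get_obs();im=manip.read_camera("wrist");KT=cam("wrist",o);cv2.imwrite("pics/w8.png",im[:,:,::-1])
for q in("blue_lid_jar",):
    for r in manip.place_of("wrist",q)[:3]: print(q,round(r['confidence'],2),np.array(r['location'])*S,at(np.array(r['location'])*S,8,KT))
h=cv2.cvtColor(im,cv2.COLOR_RGB2HSV).astype(int)
k,_,st,ce=cv2.connectedComponentsWithStats(((h[...,0]>100)&(h[...,0]<125)&(h[...,1]>110)).astype(np.uint8))
for s in st:
    if 1000<s[4]<20000: print(s,at((s[0]+s[2]/2-.5,s[1]+s[3]/2-.5),44,KT))
go([418,39,20],.08)
E
```

```text
blue_lid_jar 0.74 [306.5 229.4] [416.9  38.9]
[ 277  209   65   63 2696] [418.8  38.9]
pos [419.1  39.2 172.4] shift [ -0.3  -1.2 152.4] rv [ 0. -1.  1.] mrad t 20.9 grip 0.7994970733992964 0.0
```

View pics/w8.png

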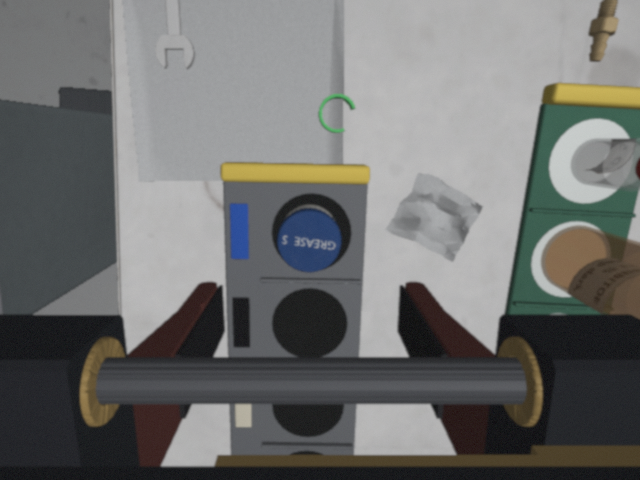

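The jar is under the tool at (309,240). Red and amber are standing on their discs at the right, (590,160) and (575,258). I'll descend to the jar lid.

Converted, 152 mm / 500 = 0.304, 150 mm / 500 = 0.3.

Emit:
apply_moves(
  steps=[0.6,0,-0.002,0.04,0,0,0,0.6,0,-0.002,0.1,0,0,0,0.6,0,-0.002,0.16,0,0,0,0.6,0,-0.002,0.21,0,0,0,0.6,0,-0.002,0.25,0,0,0,0.6,0,-0.002,0.278,0,0,0,0.6,0,-0.002,0.294,0,0,0,0.6,0,-0.002,0.3,0,0,0,0.6,0,-0.002,0.304,0,0,0,0.6,0,-0.002,0.304,0,0,0],
)

```text
time_s: 21.73
tool_pos: [417.4, 38.7, 20.6]
tcp_rot: [[-0.08, 0.997, 0.0], [0.997, 0.08, 0.0], [0.0, 0.0, -1.0]]
force: [0.0, -0.1, 0.3]
gripper_width: 0.805
grip_force: 0.0
```

Emit:
apply_moves(
  steps=[0.3,0,0,0,0,0,0,0.1,0,0,0,0,0,0,-1,0,0,0,0,0,0,-1,0,0,0,0,0,0,-1,0,0,0,0,0,0,-1,0,0,0,0,0,0,-1,0,0,0,0,0,0,-1,0,0,0,0,0,0],
  grip_force=18,
)

```text
time_s: 22.4
tool_pos: [417.2, 38.3, 20.9]
tcp_rot: [[-0.08, 0.997, 0.001], [0.997, 0.08, -0.0], [-0.0, 0.001, -1.0]]
force: [-0.4, -0.9, 6.6]
gripper_width: 0.51
grip_force: 18.0
```

Converted, 147 mm / 500 = 0.294, -130 mm / 500 = -0.26, 0.05 rad / 4 = 0.0125.

Emit:
apply_moves(
  steps=[-1,0,0,-0.03,0,0,0,-1,0,0,-0.08,0,0,0,-1,0,0,-0.14,0,0,0,-1,-0.016,0.018,-0.2,0,0,0,-1,-0.044,0.05,-0.244,0,0,0.0025,-1,-0.084,0.094,-0.26,0,0,0.005,-1,-0.128,0.144,-0.26,0,0,0.0075,-1,-0.172,0.194,-0.26,0,0,0.01,-1,-0.216,0.244,-0.26,0,0,0.0125,-1,-0.26,0.294,-0.26,0,0,0.0125],
)

```text
time_s: 23.23
tool_pos: [574.6, -80.8, 150.4]
tcp_rot: [[-0.029, 1.0, -0.0], [1.0, 0.029, -0.0], [-0.0, -0.0, -1.0]]
force: [0.8, 1.3, -0.8]
gripper_width: 0.513
grip_force: 18.0
```

```bash
python3 - <<'E'
from h import *
go([630.1,-121.6,150],.028)
E
```

```text
pos [574.6 -80.8 150.4] shift [-42.4  54.3   0.4] rv [-0.  0.  1.] mrad t 23.2333 grip 0.5126613441136216 18.000553250312805
```

Emit:
apply_moves(
  steps=[-1,-0.036,0.044,0,0,0,0,-1,-0.064,0.08,0,0,0,0,-1,-0.084,0.108,0,0,0,0,-1,-0.084,0.108,0,0,0,0,-1,-0.084,0.108,0,0,0,0,-1,-0.084,0.108,0,0,0,0],
)

```text
time_s: 23.73
tool_pos: [628.1, -118.9, 150.0]
tcp_rot: [[-0.031, 1.0, -0.001], [1.0, 0.031, 0.001], [0.001, -0.001, -1.0]]
force: [0.4, -0.2, -0.7]
gripper_width: 0.511
grip_force: 18.0
```

```bash
python3 - <<'E'
from h import *
go([630.1,-121.6,20.9],.028)
o=manip.get_obs();print(o['force']);im=manip.read_camera("wrist");KT=cam("wrist",o);cv2.imwrite("pics/w9.png",im[:,:,::-1])
for r in manip.place_of("wrist","blue_lid_jar")[:2]: print(r['confidence'],np.array(r['location'])*S,at(np.array(r['location'])*S,o['tool_pos'][2]-12.9,KT))
E
```

```text
pos [ 628.1 -118.9  150. ] shift [ -2.9   2.1 129.1] rv [-1. -1.  3.] mrad t 23.7333 grip 0.5112976804984742 17.999989092350006
[ 0.4 -0.2 -0.7]
0.69 [310.9 297.2] [ 628.3 -117.6]
```

View pics/w9.png

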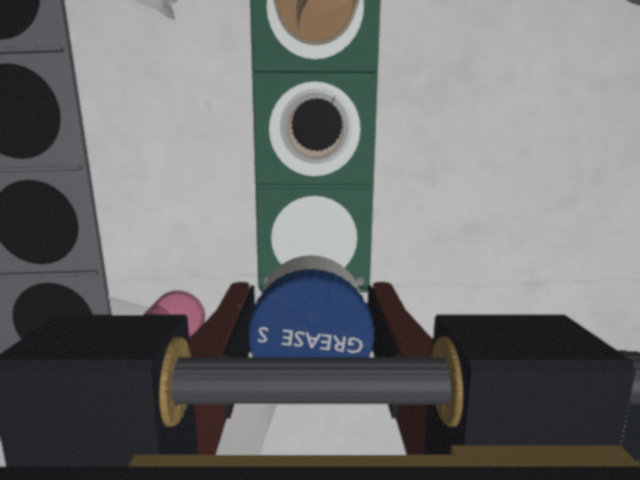

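The jar is held level. The target disc is at (314,237) below it, black stands centred on its disc at (314,128), and pink is clear at the left. Lowering now.

Converted, 127 mm / 500 = 0.254, 126 mm / 500 = 0.252.

Emit:
apply_moves(
  steps=[-1,-0.002,0.002,0.03,0,0,0,-1,-0.004,0.002,0.08,0,0,0,-1,-0.004,0.002,0.13,0,0,0,-1,-0.004,0.002,0.176,0,0,0,-1,-0.004,0.002,0.212,0,0,0,-1,-0.004,0.002,0.234,0,0,0,-1,-0.004,0.002,0.246,0,0,0,-1,-0.004,0.002,0.252,0,0,0,-1,-0.004,0.002,0.254,0,0,0,-1,-0.004,0.002,0.254,0,0,0],
)

```text
time_s: 24.67
tool_pos: [630.6, -121.7, 24.3]
tcp_rot: [[-0.03, 1.0, 0.001], [1.0, 0.03, -0.0], [-0.0, 0.001, -1.0]]
force: [0.7, -0.0, -0.7]
gripper_width: 0.514
grip_force: 18.0
```

```bash
python3 - <<'E'
from h import *
go([630.1,-122,20.9],.028)
E
```

```text
pos [ 630.6 -121.7   24.3] shift [-0.3 -0.5  3.4] rv [1. 0. 2.] mrad t 24.6667 grip 0.5136868929024864 17.99989253282547
```

Converted, 3 mm / 500 = 0.006, 2.5 mm / 500 = 0.005.

Emit:
apply_moves(
  steps=[-1,0,0,0.002,0,0,0,-1,0,0,0.004,0,0,0,-1,0,0,0.005,0,0,0,-1,0,0,0.006,0,0,0,-1,0,0,0.006,0,0,0,-1,0,0,0.006,0,0,0],
)

```text
time_s: 25.17
tool_pos: [630.3, -121.9, 21.0]
tcp_rot: [[-0.03, 1.0, 0.001], [1.0, 0.03, -0.0], [-0.0, 0.001, -1.0]]
force: [-1.5, -0.6, 5.6]
gripper_width: 0.515
grip_force: 18.0
```

Contact. Release, then rise clear.

Converted, -160 mm / 500 = -0.32, -140 mm / 500 = -0.28.

Emit:
apply_moves(
  steps=[0.2,0,0,0,0,0,0,0.6,0,0,0,0,0,0,0.6,0,0,0,0,0,0,0.6,0,0,0,0,0,0,0.6,0,0,-0.02,0,0,0,0.6,0,0,-0.07,0,0,0,0.6,0,0,-0.14,0,0,0,0.6,0,0,-0.21,0,0,0,0.6,0,0,-0.28,0,0,0,0.6,0,0,-0.32,0,0,0],
)

```text
time_s: 26.0
tool_pos: [631.4, -121.5, 185.5]
tcp_rot: [[-0.03, 1.0, 0.005], [1.0, 0.03, -0.001], [-0.001, 0.005, -1.0]]
force: [0.4, 0.4, 1.0]
gripper_width: 0.8
grip_force: 0.0
```

Converted, -200 mm / 500 = -0.4, -100 mm / 500 = -0.2.

Emit:
apply_moves(
  steps=[0.6,-0.2,-0.4,-0.06,0,0,0,0.6,-0.2,-0.4,-0.06,0,0,0,0.6,-0.2,-0.4,-0.06,0,0,0,0.6,-0.2,-0.4,-0.06,0,0,0,0.6,-0.2,-0.4,-0.06,0,0,0,0.6,-0.2,-0.4,-0.06,0,0,0,0.6,-0.2,-0.4,-0.06,0,0,0,0.6,-0.2,-0.4,-0.06,0,0,0,0.6,-0.2,-0.4,-0.06,0,0,0],
)

```text
time_s: 26.75
tool_pos: [434.1, -227.1, 211.0]
tcp_rot: [[-0.031, 1.0, 0.001], [1.0, 0.031, -0.0], [-0.0, 0.001, -1.0]]
force: [0.1, 1.2, -0.7]
gripper_width: 0.801
grip_force: 0.0
```

```bash
python3 - <<'E'
from h import *
T={"black_cap_bottle":(628,-44.9),"amber_bottle":(626,31.2),"red_cap_bottle":(623.9,107.3),"blue_lid_jar":(630.1,-121)}
ims=[]
for n in("top","scene"):
    im=manip.read_camera(n);ims.append(im);KT=cam(n)
    for q,t in T.items():
        for r in manip.place_of(n,q)[:2]: print(n,q,round(r['confidence'],2),at(np.array(r['location'])*S,8,KT)-t)
a=cv2.resize(ims[0][100:260,100:420],(800,400),interpolation=2);b=cv2.resize(ims[1][110:240,200:440],(370,200),interpolation=2)
c=np.zeros((600,800,3),np.uint8);c[:400]=a;c[400:,:370]=b;cv2.imwrite("pics/end.png",c[:,:,::-1])
E
```

```text
top black_cap_bottle 0.68 [ -97.8 -140. ]
top black_cap_bottle 0.62 [2.9 1.6]
top amber_bottle 0.59 [3.3 0.4]
top red_cap_bottle 0.63 [3.1 2.7]
top blue_lid_jar 0.73 [-5.6 -3.3]
top blue_lid_jar 0.35 [-256.6    0.7]
scene black_cap_bottle 0.65 [-1.3 -3.3]
scene black_cap_bottle 0.56 [-111.1 -143.7]
scene amber_bottle 0.3 [-271.8    4.3]
scene red_cap_bottle 0.82 [6.2 5.2]
scene red_cap_bottle 0.78 [-137.7 -391.7]
scene blue_lid_jar 0.51 [0.8 2.2]
```

View pics/end.png

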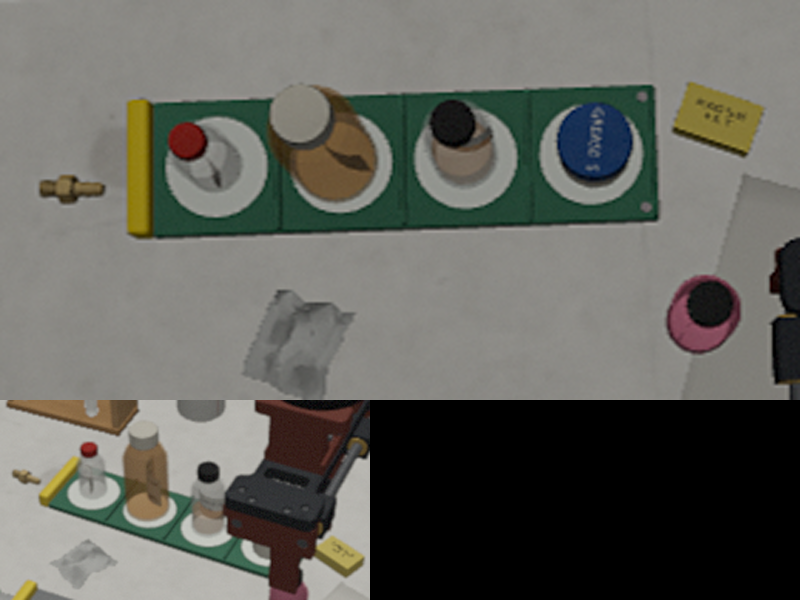

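All four stand centred on their discs: red (217,165), amber (340,170), black (463,160), jar (590,155), and the pink bottle is undisturbed. The arm is clear of everything.

```bash
python3 -c "
from rig import manip
print(manip.sign_off())"
```

```text
the job is handed in; nothing more can be done
None
```

All four containers now stand released on the green rack in reverse order (red, amber, black, blue from the yellow end), each centred on its disc to within a few mm in the camera check; I handed the job in at about 27 s.

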